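Drop the round specimen mount into the sliding box

ROBOT

A 6-joint arm with a two-finger parallel gripper is mounted at the origin on the work surface. World frame = base frame: x ahead of the robot, y to its left, z up, the work surface at z = 0. Lengths are in mm, angles in rad, forces in N, time in s.
With the tool pointing down it reaches from about 350 to 725 mm from the base axis. Payload 4.3 kg.
Tool frame: the origin (TCP) lies midway between the tips of the shut fingers; the grasp point (between the pads) lies arm.grip_point_offset behind it (arm.grip_point_offset is the distance from the TCP to the grasp point, in mm); z points along the fingers, y is the line along which they close (so a half turn about z gives the same grasp; the last joint's range is limited). The gripper opens to 85 mm and grips with 20 to 120 N. Pads are 22 mm wide; open, the fingers measure 114 mm over their backs; the gripper's body (76 mm by 85 mm) begins 54 mm behind the grasp point. The pads swing forward as they close: fully open they stand 13 mm farther back than shut.
Start: joints at [1.167, 0.377, 0.081, 1.274, 0, 1.46], TCP at [166.522, 550.397, 231.329] pointing down, gripper open.
Joint ranges: [-2.72, 2.72], [-0.84, 1.66], [-1.02, 1.22], [-1.77, 2.12], [-1.37, 1.28], [-3.14, 3.14]. Speed limits (rad/s): [2.57, 2.57, 3.14, 3.14, 3.14, 3.14].

INTERFACE

Orientations are given as a rotation vector (axis times angle).
In Python, from cell import arm gives the robot as it stands. The module is installed in compiled form; this text tells all that it offers.
- The arm moves only by the tool arm_command, never from a script. Its argument "moves" is a list of rows, each a list of 7 numbers: the turn, a rotation vector about the tool's x, y, z in degrees, then the shift along the tool's x, y, z in cm, then the finger opening in cm, from 0 to 8.54. A call has 1 to 20 rows; each row is the pose to reach, as a shift and turn from the pose commanded when the call began, along the tool's axes at that moment; what a row does not reach only later rows make up. A row lasts 1/12 s, in which the tool goes at most 41.7 mm and 7.16 degrees, less where a joint would pass 70% of its speed; a pose out of reach is approached as far as the arm can. A call with a gripper value outside its range is refused whole. The fingers move at their own pace and stop on an object; "squeeze" is the grip in N (left out, the last holds). Time passes only in rows, so rows that repeat a pose let the fingers close. It gives the time, the measured TCP pose, the force, the opening and the grip force at its end, in the units of the state.
- arm.sense(): the state, without advancing time (a new reading comes with each control period).
- arm.camera(name): name is "scene" or "top"; returns the picture (420x560x3 uint8, red, green, blue); there is no depth.
- arm.camera_params(name): a dict with "camera_matrix" (3x3 intrinsics, pixels), "D" ([k1, k2, p1, p2, k3] as OpenCV has them; the pictures are not rectified), "R" (3x3) and "t" (3): a world point X has camera coordinates R X + t. Camera axes: x right, y down, z forward; pixel columns grow to the right and rows downward; lengths in mm; the calibration is good to about 2 mm. A picture is of the moment at which its call begins. camera_params takes no time and is no camera call.
- arm.sign_off(): hands the job in; it is judged then, once.
The state is a dict: "t": time; "joint_pos": joint angles; "qvel": joint speeds; "joint_torque": joint torques, N m; "tool_pos": TCP position; "ee_rot": TCP orientation; "contact_force": force on the tool from outside, world axes, zero at the start; "ft_torque": the same for the moment, N m; "width": finger opening in mm; "finger_force": force on a finger pad.
Only numpy, scipy, OpenCV 4.12 (cv2) and the standard library are available. Lean on these libraries where they do the work, as an engineer would, in place of code of your own. Each camera call takes 0.05 s, during which the arm holds its last target. There are 200 camera calls.

TASK

One of the two tipping pans on the drop stand holds a round resin mount, the other a block-shaped one. Slide the receiving box along its rail until it is centred under the spout of the pan with the round mount, then tip that pan by pushing its hoop so that the round mount falls through the spout into the box. Leave the box under that spout and the block-shaped mount lying in its own pan.

Things in the scene. Friction and masses are not known exactly. Their poses are not given: they have to be found in the camera images.
- station: Fixed drop stand, white base 170 x 440 mm. Origin: on the table midway between its two square aluminium spouts; z up, y left along the slide rail, x from the pans towards the box handle. Spouts: upright open tubes, 72 mm inside, at x -4, y +120 and -120 mm, underside 65, top 147 mm high. Behind each (-x) is a level steel tipping pan, 87 x 68 mm, floor 135 mm high.
- left_bar (a point): Centre of the top bar of the hoop on the left (+y) pan: a level 10 mm round bar, 68 mm long along the stand's y; at rest x -92, y +120, height 209 mm in the stand's frame. It turns about the pan's hinge (x -40, height 135 mm). Pushed to +x with 1 to 3 N it goes to a stop at 72 degrees, at x +13 mm, height 207 (225 midway); the mount slides out from about 50 degrees; let go, the pan springs back.
- right_bar (a point): The same bar on the right (-y) pan, at rest x -92, y -120, height 209 mm in the stand's frame. It works in the same way.
- box_grip (a point): Top centre, 99 mm high, of the box's handle: a black post 16 mm along the rail, 20 mm deep, upper 60 mm free, to be pinched or pushed. Axes as the stand. The grey open box, 104 (y) x 94 x 38 mm, floor 21 mm high, is centred 100 mm behind it (-x). It slides along y, +-155 mm, with 2.5 N friction and stays where left; centred under a spout when this point's y in the stand's frame is +-120 mm.
- round_mount: Round specimen mount, a black resin disc 32 mm across and 20 mm high with a bright metal face; lies in one of the two pans. Origin: centre of its underside, z along its axis.
- block_mount: Block-shaped specimen mount of the same black resin, 40 x 22 x 20 mm high, with a bright metal face; lies in the other pan and stays there. Origin: centre of its underside, x along its length.
Things that resemble listed ones, but are neither listed nor needed, are in the scene too. Leave any blue look-alike of the round_mount alone.

How it is judged:
By the outcome, as a careful person would: the job done as asked, in the order asked, and still so for the second after the job is handed in, with the robot touching nothing.
It also fails if it takes over 48 s, if anything falls off the work surface, if the arm or the gripper's body presses on something with over 40 N, if the wrist force passes 120 N, or if a joint passes its speed limit or range.

## Working session

There is one attempt and no reset: what is moved stays moved. The work goes in short steps, Python scripts to look and compute and a tool call to move; the robot and the scene stay as the last step left them, time stands still between calls to the robot, and variables do not carry over. Pictures are saved under pics/ and viewed, at most 10 in all, crops included, and the job is handed in when it is done.

Besides the shell and the picture viewer there is one more tool, called after "Request:" as a command line: name --pt "numbers of a row" for each row, then --argument value for the rest. arm_command: Moves the arm, as the interface text tells. Its arguments: {"type":"object","properties":{"moves":{"type":"array"},"squeeze":{"type":"number"}},"required":["moves"]}

```bash
mkdir -p pics; python3 - <<'E'
from cell import arm
import cv2
for n in("scene","top"):
    cv2.imwrite(f"pics/{n}0.png",arm.camera(n)[:,:,::-1])
    p=arm.camera_params(n);print(n,{k:__import__('numpy').round(p[k],3).tolist() for k in p})
s=arm.sense();print(s);print([a for a in dir(arm) if a[0]!='_'],arm.grip_point_offset)
E
```

```text
scene {'camera_matrix': [[484.067, 0.0, 286.795], [0.0, 484.067, 210.663], [0.0, 0.0, 1.0]], 'D': [-0.073, 0.0, 0.0, 0.0, 0.0], 'R': [[0.102, 0.995, -0.018], [0.702, -0.084, -0.707], [-0.705, 0.06, -0.706]], 't': [-86.579, -247.214, 1336.988]}
top {'camera_matrix': [[440.763, 0.0, 278.972], [0.0, 440.763, 212.259], [0.0, 0.0, 1.0]], 'D': [0.012, 0.0, 0.0, 0.0, 0.0], 'R': [[-0.018, -1.0, 0.01], [-0.983, 0.015, -0.185], [0.185, -0.014, -0.983]], 't': [40.705, 557.229, 703.201]}
{'t': 0.1, 'joint_pos': array([ 1.16667590e+00,  3.78038262e-01,  7.97767931e-02,  1.27438818e+00,
       -2.26558823e-05,  1.46052971e+00]), 'qvel': array([ 0.00055802, -0.00154999,  0.00386019, -0.00053073,  0.00074181,
        0.00054394]), 'joint_torque': array([ 9.69420471e-04, -4.64695609e+01,  2.70580870e+01,  1.20584565e-02,
       -1.11374197e-04, -3.61061197e-06]), 'tool_pos': array([166.29879779, 549.8233829 , 230.43344425]), 'ee_rot': array([-4.59859513e-01, -3.10729810e+00,  2.82408672e-03]), 'contact_force': array([ 0.22590315,  0.69282968, -0.47153846]), 'ft_torque': array([-0.02023168, -0.02930518,  0.00461314]), 'finger_force': 0.0, 'width': 85.12392331420689}
['MotionError', 'camera', 'camera_params', 'grip_point_offset', 'sense', 'sign_off'] 18.700000000000003
```

View pics/scene0.png

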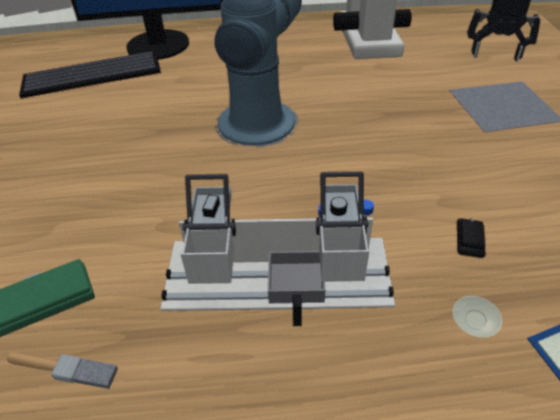

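View pics/top0.png

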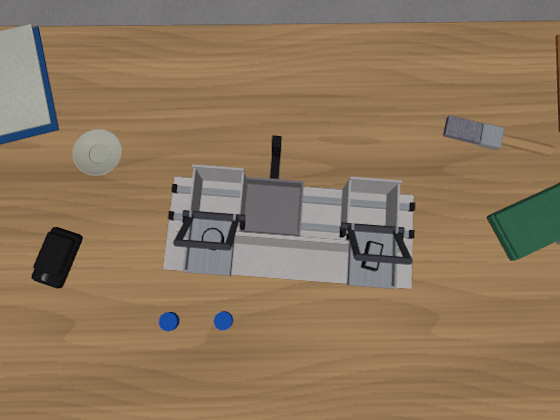

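The round mount is in the +y (left) pan: scene (339,205), top (213,238). The block is in the right pan: scene (211,205), top (372,256). The handle top is near top (276,140) and scene (297,300). The box sits between the spouts. I'll zoom in to get the corners.

```bash
python3 - <<'E'
import cv2
t=cv2.imread("pics/top0.png")[125:300,155:425];s=cv2.imread("pics/scene0.png")[165:335,155:405]
cv2.imwrite("pics/tz.png",cv2.resize(t,None,fx=2.9,fy=2.9,interpolation=2))
cv2.imwrite("pics/sz.png",cv2.resize(s,None,fx=3,fy=3,interpolation=2))
E
```

```text
(no output)
```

View pics/tz.png

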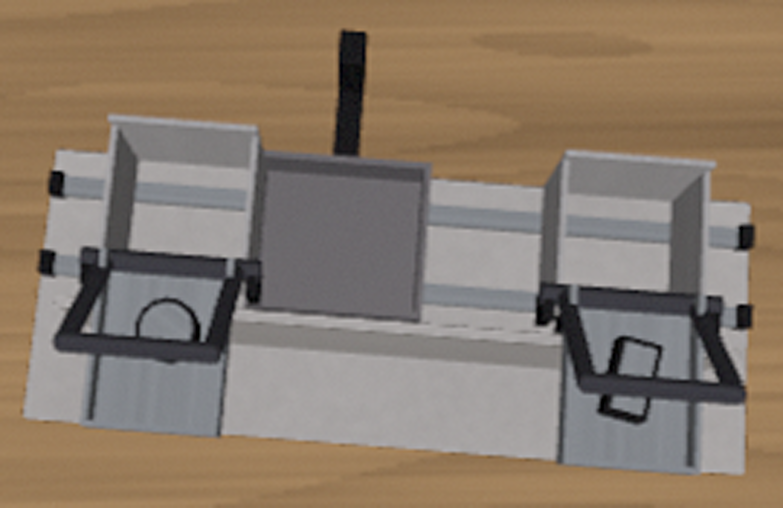

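View pics/sz.png

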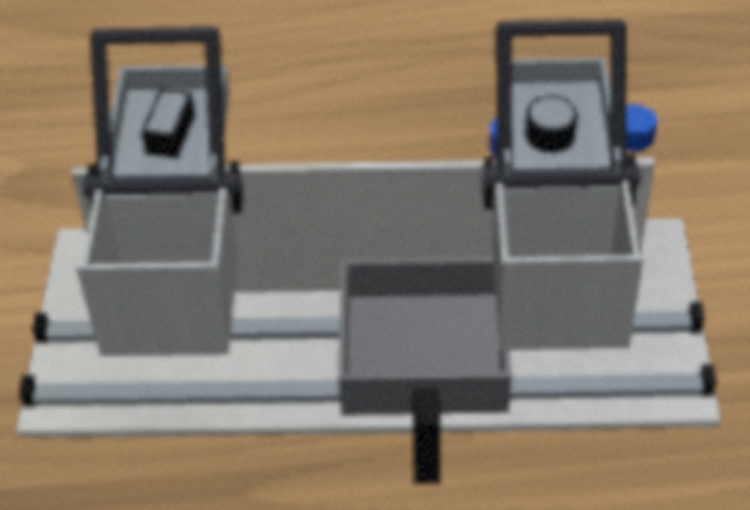

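Zooming shows the hoop bars, spout rims and handle clearly. In the zoomed top picture the bar centres are (138,345) and (662,388), the front rim edges run (110,118)-(258,128) and (568,153)-(714,163), and the handle top is about (353,47).

```bash
cat >h.py <<'E'
from cell import arm
import cv2, numpy as np
def ray(n,uv):
    p=arm.camera_params(n);R,t=np.array(p["R"]),np.array(p["t"])
    q=cv2.undistortPoints(np.array([[uv]],float),np.array(p["camera_matrix"]),np.array(p["D"]))[0,0]
    return -R.T@t, R.T@np.r_[q,1]
def plane(n,uv,z):
    c,d=ray(n,uv);return c+d*(z-c[2])/d[2]
def proj(n,X):
    p=arm.camera_params(n)
    return cv2.projectPoints(np.array(X,float).reshape(-1,1,3),cv2.Rodrigues(np.array(p["R"]))[0],np.array(p["t"]),np.array(p["camera_matrix"]),np.array(p["D"]))[0][:,0]
T=lambda u,v:(u/2.9+155-.3,v/2.9+125-.3)
S=lambda u,v:(u/3+155-.3,v/3+165-.3)
E
python3 - <<'E'
from h import *
np.set_printoptions(precision=1,suppress=True)
B=[]
for nm,a,b,z in(("L",T(138,345),S(562,28),209),("R",T(662,388),S(156,36),209),("grip",T(353,47),S(427,398),99)):
    print(nm,plane("top",a,z),plane("scene",b,z)); B.append((plane("top",a,z)+plane("scene",b,z))/2)
for uv in((110,118),(258,128),(568,153),(714,163)):print("rimT",plane("top",T(*uv),147))
for uv in((80,267),(218,267),(500,260),(640,259)):print("rimS",plane("scene",S(*uv),147))
d=(B[0]-B[1])[:2];th=np.arctan2(d[1],d[0])-np.pi/2
R2=np.array([[np.cos(th),-np.sin(th)],[np.sin(th),np.cos(th)]])
o=(B[0]+B[1])[:2]/2-R2@[-92,0]
print("yaw",np.degrees(th),"len",np.linalg.norm(d),"o",o,"grip local",R2.T@(B[2][:2]-o))
for uv in((110,118),(258,128),(568,153),(714,163)):print("rim local",R2.T@(plane("top",T(*uv),147)[:2]-o))
for uv in((80,267),(218,267),(500,260),(640,259)):print("rim localS",R2.T@(plane("scene",S(*uv),147)[:2]-o))
E
```

```text
L [487.4 136.3 209. ] [487.5 139.  209. ]
R [ 463.7 -103.2  209. ] [465.4 -99.4 209. ]
grip [669.1  34.2  99. ] [662.1  38.2  99. ]
rimT [614.4 162.6 147. ]
rimT [607.9  85.2 147. ]
rimT [592.  -76.9 147. ]
rimT [ 585.4 -153.   147. ]
rimS [ 585.9 -148.6  147. ]
rimS [594.7 -71.2 147. ]
rimS [607.9  85.7 147. ]
rimS [616.5 163.3 147. ]
yaw -5.476254359802296 len 240.04806481386416 o [567.6   9.4] grip local [95.  36.1]
rim local [ 32.  157.1]
rim local [32.9 79.3]
rim local [ 32.5 -83.5]
rim local [  33.2 -159.9]
rim localS [  33.3 -155.5]
rim localS [ 34.7 -77.7]
rim localS [32.9 79.8]
rim localS [ 34.  157.9]
```

```bash
cat >>h.py <<'E'
from scipy.spatial.transform import Rotation as Ro
O=np.array([567.6,8.9]);TH=np.radians(-5.48)
R2=np.array([[np.cos(TH),-np.sin(TH)],[np.sin(TH),np.cos(TH)]])
W=lambda x,y,z:np.r_[O+R2@[x,y],z]
L=lambda p:np.r_[R2.T@(np.array(p)[:2]-O),p[2]]
def goal(p,R,pos,k):  # k=0/1 half turn
    G=Ro.from_matrix(np.c_[np.r_[R2[:,0],0],-np.r_[R2[:,1],0],[0,0,-1]])*Ro.from_euler('z',180*k,degrees=True)
    return np.round(np.r_[(R.inv()*G).as_rotvec(degrees=True),R.inv().apply(pos-p)/10],2)
E
python3 - <<'E'
from h import *
np.set_printoptions(precision=2,suppress=True)
s=arm.sense();R=Ro.from_rotvec([-.4599,-3.1073,0]);p=np.array([166.522,550.397,231.329])
print(R.as_matrix())
for k in(0,1):print(k,goal(p,R,W(96,36,250),k),goal(p,R,W(96,36,130),k),goal(p,R,W(96,36,60),k))
E
```

```text
[[-0.96  0.29 -0.  ]
 [ 0.29  0.96  0.  ]
 [ 0.   -0.   -1.  ]]
0 [ -0.04   0.   168.64 -62.78 -34.79  -1.89] [ -0.04   0.   168.64 -62.78 -34.79  10.11] [ -0.04   0.   168.64 -62.78 -34.79  17.11]
1 [ -0.    -0.03 -11.36 -62.78 -34.79  -1.89] [ -0.    -0.03 -11.36 -62.78 -34.79  10.11] [ -0.    -0.03 -11.36 -62.78 -34.79  17.11]
```

Request:
arm_command --pt "0 0 -11.4 -62.8 -34.8 -1.9 8.0" --pt "0 0 -11.4 -62.8 -34.8 -1.9 8.0" --pt "0 0 -11.4 -62.8 -34.8 -1.9 8.0" --pt "0 0 -11.4 -62.8 -34.8 -1.9 8.0" --pt "0 0 -11.4 -62.8 -34.8 -1.9 8.0" --pt "0 0 -11.4 -62.8 -34.8 -1.9 8.0" --pt "0 0 -11.4 -62.8 -34.8 -1.9 8.0" --pt "0 0 -11.4 -62.8 -34.8 -1.9 8.0" --pt "0 0 -11.4 -62.8 -34.8 -1.9 8.0" --pt "0 0 -11.4 -62.8 -34.8 -1.9 8.0" --pt "0 0 -11.4 -62.8 -34.8 -1.9 8.0" --pt "0 0 -11.4 -62.8 -34.8 -1.9 8.0" --pt "0 0 -11.4 -62.8 -34.8 -1.9 8.0" --pt "0 0 -11.4 -62.8 -34.8 -1.9 8.0" --pt "0 0 -11.4 -62.8 -34.8 -1.9 8.0" --pt "0 0 -11.4 -62.8 -34.8 -1.9 8.0" --pt "0 0 -11.4 -62.8 -34.8 -1.9 8.0" --pt "0 0 -11.4 -62.8 -34.8 -1.9 8.0" --pt "0 0 -11.4 -62.8 -34.8 -1.9 8.0" --pt "0 0 -11.4 -62.8 -34.8 -1.9 8.0"

```text
t: 1.77
tool_pos: [666.7, 34.9, 249.1]
ee_rot: [-0.151, -3.136, -0.001]
contact_force: [-0.4, 0.7, -0.4]
width: 79.7
finger_force: 0.0
```

Request:
arm_command --squeeze 30 --pt "0 0 0 0 0 4 8" --pt "0 0 0 0 0 8 8" --pt "0 0 0 0 0 12 8" --pt "0 0 0 0 0 15.5 8" --pt "0 0 0 0 0 18 8" --pt "0 0 0 0 0 19 8" --pt "0 0 0 0 0 19 4" --pt "0 0 0 0 0 19 3" --pt "0 0 0 0 0 19 2.5" --pt "0 0 0 0 0 19 2" --pt "0 0 0 0 0 19 1.4" --pt "0 0 0 0 0 19 1.0" --pt "0 0 0 0 0 19 1.0" --pt "0 0 0 0 0 19 1.0" --pt "0 0 0 0 0 19 1.0" --pt "0 0 0 0 0 19 1.0" --pt "0 0 0 0 0 19 1.0"

```text
t: 3.18
tool_pos: [668.4, 35.5, 62.5]
ee_rot: [0.149, 3.134, 0.001]
contact_force: [-1.2, 1.5, 6.4]
width: 15.6
finger_force: 31.5
```

```bash
python3 - <<'E'
from h import *
s=arm.sense();print(L(s["tool_pos"]),s["width"],s["finger_force"],s["contact_force"])
cv2.imwrite("pics/s1.png",arm.camera("scene")[165:345,155:405,::-1])
E
```

```text
[97.80835213 36.09519611 62.4715965 ] 15.570487667259021 31.456831097602844 [-1.17480278  1.48847142  6.35702865]
```

View pics/s1.png

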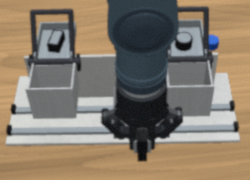

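The fingers hold the handle, which is centred at picture (141,145); width reads 15.6 mm, local y is 36. Next I slide it 8.4 cm.

Request:
arm_command --pt "0 0 0 0 0.5 0 1" --pt "0 0 0 0 1.3 0 1" --pt "0 0 0 0 2.1 0 1" --pt "0 0 0 0 2.9 0 1" --pt "0 0 0 0 3.7 0 1" --pt "0 0 0 0 4.5 0 1" --pt "0 0 0 0 5.3 0 1" --pt "0 0 0 0 6.1 0 1" --pt "0 0 0 0 6.9 0 1" --pt "0 0 0 0 7.5 0 1" --pt "0 0 0 0 8.0 0 1" --pt "0 0 0 0 8.3 0 1" --pt "0 0 0 0 8.4 0 1" --pt "0 0 0 0 8.4 0 1" --pt "0 0 0 0 8.4 0 1" --pt "0 0 0 0 8.4 0 1"

```text
t: 4.57
tool_pos: [676.4, 118.9, 62.5]
ee_rot: [0.149, 3.134, 0.0]
contact_force: [-0.8, -0.0, 6.0]
width: 16.0
finger_force: 31.4
```

```bash
python3 - <<'E'
from h import *
s=arm.sense();print(L(s["tool_pos"]),s["width"],s["finger_force"],s["contact_force"])
E
```

```text
[ 97.77721862 119.87775832  62.51777295] 15.950996052943061 31.423231959342957 [-0.83492868 -0.00949441  5.96111648]
```

Request:
arm_command --pt "0 0 0 0 0 0 2.5" --pt "0 0 0 0 0 0 4" --pt "0 0 0 0 0 0 5" --pt "0 0 0 0 0 0 5" --pt "0 0 0 0 0 -3 5" --pt "0 0 0 0 0 -7 5" --pt "0 0 0 0 0 -11 5" --pt "0 0 0 0 0 -15 2" --pt "0 0 0 0 0 -19 0" --pt "0 0 0 0 0 -21 0" --pt "0 0 0 4 0 -21 0" --pt "0 0 0 8 0 -21 0" --pt "0 0 0 12 0 -21 0" --pt "0 0 0 16 0 -21 0" --pt "0 0 0 20 0 -21 0" --pt "0 0 0 23 0 -21 0" --pt "0 0 0 23.3 0 -21 0" --pt "0 0 0 23.3 0 -21 0" --pt "0 0 0 23.3 0 -21 0"

```text
t: 6.15
tool_pos: [443.6, 141.2, 270.6]
ee_rot: [0.149, 3.137, 0.0]
contact_force: [0.2, -0.3, -0.2]
width: -0.0
finger_force: 0.0
```

```bash
python3 - <<'E'
from h import *
s=arm.sense();print(L(s["tool_pos"]),s["width"],s["contact_force"])
i=arm.camera("scene");cv2.imwrite("pics/s2.png",cv2.resize(i[120:345,180:430,::-1],None,fx=2.6,fy=2.6))
print("expected grip px in crop",(proj("scene",W(96,120,99))-[180,120])*2.6)
E
```

```text
[-136.08589427  119.85502304  270.59399201] -0.04696747574668233 [ 0.20623559 -0.32039396 -0.22597631]
expected grip px in crop [[432.90788839 465.14984744]]
```

View pics/s2.png

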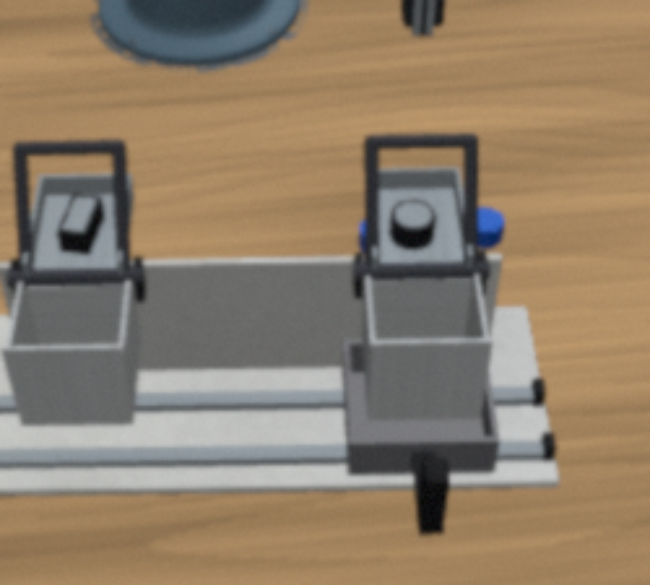

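The box is under the left spout: its front top edge runs x 347–497 and the handle is at (432,465–530), where expected. I'll check the centring by projection.

```bash
python3 - <<'E'
from h import *
f=lambda *a:print(a,((proj("scene",W(*a))-[180,120])*2.6).round(1))
for y in(68,172):f(43,y,59);f(43,y,21)
for y in(82,158):f(34,y,147);f(34,y,65)
E
```

```text
(43, 68, 59) [[346.3 435.9]]
(43, 68, 21) [[345.1 467.6]]
(43, 172, 59) [[497.1 433.1]]
(43, 172, 21) [[491.3 464.9]]
(34, 82, 147) [[370.3 342.9]]
(34, 82, 65) [[366.2 419.7]]
(34, 158, 147) [[488.3 340.8]]
(34, 158, 65) [[476.2 417.8]]
```

Request:
arm_command --pt "0 0 0 0 0 3 0" --pt "0 0 0 0 0 6 0" --pt "0 0 0 0 0 7.5 0" --pt "0 0 0 -1.2 0 7.5 0" --pt "0 0 0 -2.2 0 7.5 0" --pt "0 0 0 -2.8 0 7.5 0" --pt "0 0 0 -3.4 0 7.2 0" --pt "0 0 0 -4.0 0 6.9 0" --pt "0 0 0 -4.6 0 6.6 0" --pt "0 0 0 -5.2 0 6.4 0" --pt "0 0 0 -5.7 0 6.2 0" --pt "0 0 0 -5.7 0 6.2 0"

```text
t: 7.2
tool_pos: [501.2, 135.7, 209.1]
ee_rot: [0.149, 3.136, 0.0]
contact_force: [-2.8, -1.2, 1.7]
width: -0.0
finger_force: 0.9
```

```bash
python3 - <<'E'
from h import *
s=arm.sense();print(L(s["tool_pos"]),s["contact_force"])
i=arm.camera("scene");cv2.imwrite("pics/s3.png",cv2.resize(i[120:345,180:430,::-1],None,fx=2.6,fy=2.6))
E
```

```text
[-78.22593932 119.83096551 209.08852126] [-2.80865936 -1.16479684  1.6786967 ]
```

View pics/s3.png

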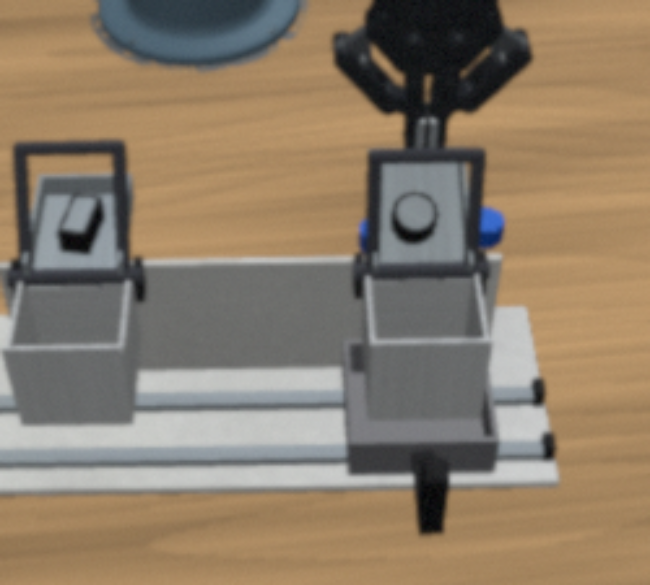

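The bar has moved forward and the pan is tilted about 20°, with the mount still in it at (414,216) and contact force about 3 N. I'll continue the push along the arc.

Request:
arm_command --pt "0 0 0 -0.6 0 0.2 0" --pt "0 0 0 -1.2 0 0.2 0" --pt "0 0 0 -1.8 0 0.2 0" --pt "0 0 0 -2.4 0 0.2 0" --pt "0 0 0 -3.0 0 0.3 0" --pt "0 0 0 -3.6 0 0.4 0" --pt "0 0 0 -4.2 0 0.5 0" --pt "0 0 0 -4.8 0 0.7 0" --pt "0 0 0 -5.4 0 0.9 0" --pt "0 0 0 -6.0 0 1.1 0" --pt "0 0 0 -6.5 0 1.3 0" --pt "0 0 0 -7.0 0 1.6 0" --pt "0 0 0 -7.0 0 1.6 0" --pt "0 0 0 -7.0 0 1.6 0" --pt "0 0 0 -7.0 0 1.6 0" --pt "0 0 0 -7.0 0 1.6 0" --pt "0 0 0 -7.0 0 1.6 0" --pt "0 0 0 -7.0 0 1.6 0"

```text
t: 8.75
tool_pos: [568.7, 129.0, 192.2]
ee_rot: [-0.149, -3.137, 0.0]
contact_force: [-1.3, -1.5, -1.7]
width: -0.3
finger_force: 1.0
```

```bash
python3 - <<'E'
from h import *
s=arm.sense();print(L(s["tool_pos"]),s["contact_force"])
i=arm.camera("scene");cv2.imwrite("pics/s4.png",cv2.resize(i[120:345,180:430,::-1],None,fx=2.6,fy=2.6))
E
```

```text
[-10.33125465 119.69241441 192.22439617] [-1.32813436 -1.50637328 -1.65520796]
```

View pics/s4.png

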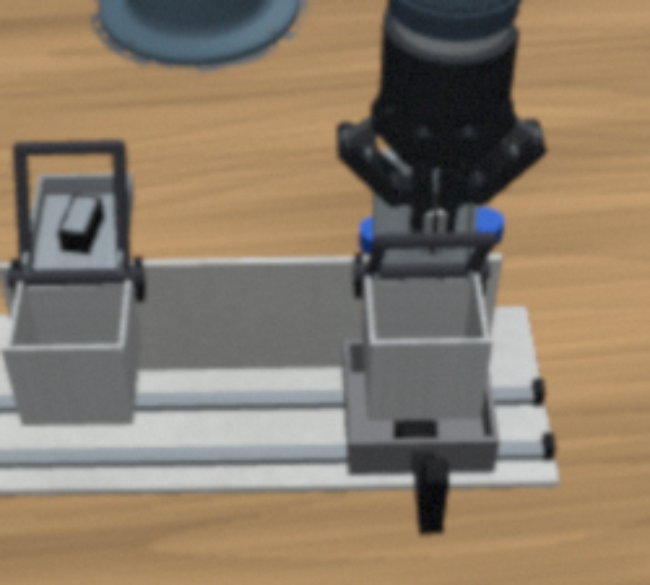

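The mount has fallen into the box: the dark shape at (415,428), with the tilted pan empty. I'll bring the bar back gently and then withdraw.

Request:
arm_command --pt "0 0 0 0.6 0 -0.3 0" --pt "0 0 0 1.2 0 -0.6 0" --pt "0 0 0 1.8 0 -0.9 0" --pt "0 0 0 2.4 0 -1.1 0" --pt "0 0 0 3.0 0 -1.2 0" --pt "0 0 0 3.6 0 -1.3 0" --pt "0 0 0 4.2 0 -1.4 0" --pt "0 0 0 4.8 0 -1.4 0" --pt "0 0 0 5.4 0 -1.4 0" --pt "0 0 0 6.0 0 -1.4 0" --pt "0 0 0 6.8 0 -1.3 0" --pt "0 0 0 7.4 0 -1.2 0" --pt "0 0 0 8.0 0 -1.0 0" --pt "0 0 0 8.6 0 -0.7 0" --pt "0 0 0 9.2 0 -0.4 0" --pt "0 0 0 9.8 0 -0.2 0" --pt "0 0 0 10.6 0 -0.2 0" --pt "0 0 0 12.4 0 -0.2 0" --pt "0 0 0 12.8 0 -4 0" --pt "0 0 0 12.8 0 -8 0"

```text
t: 10.47
tool_pos: [434.7, 140.4, 268.3]
ee_rot: [-0.147, -3.124, 0.005]
contact_force: [2.5, -0.1, 0.4]
width: -0.1
finger_force: 0.0
```

Request:
arm_command --pt "0 0 0 0 0 0 0" --pt "0 0 0 0 0 0 0" --pt "0 0 0 0 0 0 0" --pt "0 0 0 0 0 0 0" --pt "0 0 0 0 0 0 0" --pt "0 0 0 0 0 0 0"

```text
t: 10.97
tool_pos: [441.3, 141.1, 271.3]
ee_rot: [-0.149, -3.136, 0.001]
contact_force: [0.7, -0.6, -0.2]
width: -0.3
finger_force: 0.0
```

```bash
python3 - <<'E'
from h import *
s=arm.sense();print(L(s["tool_pos"]),s["contact_force"])
a=arm.camera("scene")[120:345,180:430,::-1];b=arm.camera("top")[125:300,155:425,::-1]
a=cv2.resize(a,(400,360));b=cv2.resize(b,(400,260))
cv2.imwrite("pics/s5.png",np.hstack([a,np.vstack([b,np.zeros((100,400,3),np.uint8)])]))
E
```

```text
[-138.36437748  119.53079854  271.29650618] [ 0.69491122 -0.64295462 -0.20579435]
```

View pics/s5.png

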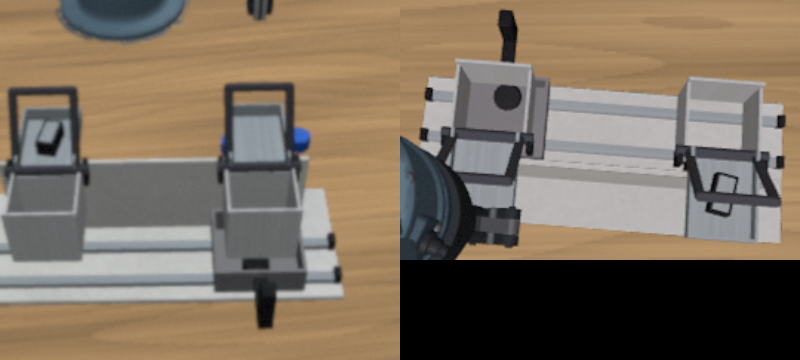

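The left pan is back at rest and empty. The round mount shows through the spout in the box at (507,97), the block is still in its pan at (722,195), and the arm is clear of everything.

```bash
python3 -c "
from cell import arm
print(arm.sign_off())"
```

```text
the job is handed in; nothing more can be done
None
```

The job is done and handed in at about 11 s: the round mount is in the box, the box is still under the left spout, and the block is still in its own pan.

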